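Clear the carving board and cure the resin inlays

TASK

Wipe all the wood chips off the carving board into the steel trough with the scraper block held flat on the board (don't push the chips with the fingers), and put the scraper back in its rest. Then lay each roundel on the paper into the nest of its size, inlay up and fully home, and cure them one after another from the smallest to the largest: hold the UV torch upright with its lens about 5 cm straight above the inlay, without touching it, and keep it steadily on the inlay for a good 3 seconds. Finish with the torch standing in its stand again, and leave the other tools where they are.

Things in the scene. Friction and masses are not known exactly. Their poses are not given: they have to be found in the camera images.
- board: fixed brown wooden carving board, x along its short side (away from the robot at yaw 0), y to the left. Origin: centre of the underside of the slab, 230 mm (x) by 324 mm (y), top at z = 36 mm. On its left end (y = 78 to 162 mm) lies the dark nest strip, full width, 12 mm thick (top at z = 48 mm), with three round through-holes, the nests, floored by the slab
- work_area (a point): centre of the flat work area strewn with chips, at (0, -42, 36) mm of the board, same axes: 240 mm along y, from the nest strip to the open edge at its right end (-y), which drops into the trough; 210 mm along x between two dark rims 12 mm high. No chip starts within 40 mm of the strip
- trough (a point): centre of the floor of the grey steel chip trough fixed to the board's right edge, at (0, -209, 4) mm of the board, 32 mm below the slab's top; inside 224 mm (x) by 94 mm (y), walls 46 mm above the table on the three outer sides, no wall but the slab on the fourth. Same axes as the board
- scraper: loose scraper block, 250 g, origin: centre of its rubber sole. Base block 110 mm along its y, 36 mm along its x, 26 mm high (black sole, red body); above it a wooden grip 80 mm (y) by 24 mm (x) from z = 25 to 67 mm, to be pinched across its x. Sweeps along its x. Starts in its rest
- rest: fixed plywood tray in which the scraper rests; origin: centre of its underside. Inside 122 mm (y) by 50 mm (x), floor at z = 6 mm, walls 6 mm thick, 14 mm high. The scraper's y lies along the rest's y (either way round)
- torch: loose black UV curing torch, 140 g, standing lens down in its stand. Origin: centre of the lens, at the foot; z along the barrel to the tail, light goes along -z. Head 38 mm in diameter to z = 28 mm, tapering to the barrel, 27 mm in diameter from z = 40 to 130 mm (3 mm tail button above)
- stand: fixed white cup-shaped torch stand; origin: centre of its underside. Inside 48 mm in diameter, floor at z = 6 mm, rim at z = 34 mm
- roundel_small: small loose turned pale wooden roundel (may be absent), a disc 50 mm in diameter, 28 mm high, plain underside, a yellow resin inlay, 26 mm across, in the middle of its top. Origin: centre of its underside, z up through the inlay. Starts inlay up on the paper at the robot's left
- nest_small (a point): centre of the floor of the nest for the small roundel, at x = -77, y = 120, z = 36 mm of the board: a round recess 54 mm in diameter and 12 mm deep. Same axes as the board
- roundel_medium: medium loose turned pale wooden roundel (may be absent), a disc 58 mm in diameter, 28 mm high, plain underside, a green resin inlay, 26 mm across, in the middle of its top. Origin: centre of its underside, z up through the inlay. Starts inlay up on the paper at the robot's left
- nest_medium (a point): centre of the floor of the nest for the medium roundel, at x = -8, y = 120, z = 36 mm of the board: a round recess 62 mm in diameter and 12 mm deep. Same axes as the board
- roundel_large: large loose turned pale wooden roundel (may be absent), a disc 66 mm in diameter, 28 mm high, plain underside, a blue resin inlay, 26 mm across, in the middle of its top. Origin: centre of its underside, z up through the inlay. Starts inlay up on the paper at the robot's left
- nest_large (a point): centre of the floor of the nest for the large roundel, at x = 69, y = 120, z = 36 mm of the board: a round recess 70 mm in diameter and 12 mm deep. Same axes as the board
- chip1: loose pale wood chip (may be absent), 48 by 28 by 10 mm (x, y, z), 11 g; origin: centre of its underside. Starts flat on the board
- chip2: loose pale wood chip (may be absent), 55 by 24 by 10 mm (x, y, z), 11 g; origin: centre of its underside. Starts flat on the board
- chip3: loose pale wood chip (may be absent), 48 by 28 by 10 mm (x, y, z), 11 g; origin: centre of its underside. Starts flat on the board
- chip4: loose pale wood chip (may be absent), 55 by 24 by 10 mm (x, y, z), 11 g; origin: centre of its underside. Starts flat on the board
- chip5: loose pale wood chip (may be absent), 48 by 28 by 10 mm (x, y, z), 11 g; origin: centre of its underside. Starts flat on the board
- chip6: loose pale wood chip (may be absent), 55 by 24 by 10 mm (x, y, z), 11 g; origin: centre of its underside. Starts flat on the board
- mallet: bystander: dark round carver's mallet standing on its head, 86 mm in diameter, 210 mm high; origin: centre of its foot
- gouge: bystander: gouge lying in front of the board near the robot, 220 mm along x; origin: under its middle
- mug: bystander: amber glass mug, 80 mm in diameter, 90 mm high; origin: centre of its foot
- oil: bystander: green oil bottle, 60 mm in diameter, 160 mm high; origin: centre of its foot
- cork: bystander: cork sanding block 110 by 60 by 30 mm; origin: centre of its underside
Not all that is in view belongs to the job. What is shaped like the chip2 but black or purple is not meant.

How it is judged (in metres and radians):
On the way, in this order (a step that is already met when the one before it is completed fails the run):
1. the held scraper is set down flat on the board (contact force between the fingers and scraper above 0.5 N and x of scraper in the frame of board between -0.105 and 0.105 m and y of scraper in the frame of board between -0.17 and 0.08 m and z of scraper in the frame of board below 0.042 m and angle between scraper's own z axis and vertical below 0.15 rad), for 0.1 s.
2. all the chips have been wiped into the trough, the scraper still in hand (contact force between the fingers and scraper above 0.5 N and x of chip1 in the frame of board between -0.115 and 0.115 m and y of chip1 in the frame of board between -0.259 and -0.162 m and z of each of chip1, chip2, chip3, chip4, chip5, chip6 in the frame of board below 0.04 m and x of chip2 in the frame of board between -0.115 and 0.115 m and y of chip2 in the frame of board between -0.259 and -0.162 m and x of chip3 in the frame of board between -0.115 and 0.115 m and y of chip3 in the frame of board between -0.259 and -0.162 m and x of chip4 in the frame of board between -0.115 and 0.115 m and y of chip4 in the frame of board between -0.259 and -0.162 m and x of chip5 in the frame of board between -0.115 and 0.115 m and y of chip5 in the frame of board between -0.259 and -0.162 m and x of chip6 in the frame of board between -0.115 and 0.115 m and y of chip6 in the frame of board between -0.259 and -0.162 m), for 0.1 s.
3. every roundel sits in its own nest, inlay up, released (horizontal distance between roundel_small and nest_small below 0.006 m and z of roundel_small in the frame of nest_small below 0.005 m and angle between each of roundel_small, roundel_medium, roundel_large's own z axis and vertical below 0.08 rad and horizontal distance between roundel_medium and nest_medium below 0.006 m and z of roundel_medium in the frame of nest_medium below 0.005 m and horizontal distance between roundel_large and nest_large below 0.006 m and z of roundel_large in the frame of nest_large below 0.005 m and contact force between the fingers and roundel_small below 0.1 N and contact force between the fingers and roundel_medium below 0.1 N and contact force between the fingers and roundel_large below 0.1 N), for 0.2 s.
4. the held torch points straight down at the inlay of the nested small roundel, lens 30 to 75 mm above it and its axis within 10 mm of the middle, for 3 s (horizontal distance between roundel_small and nest_small below 0.006 m and z of roundel_small in the frame of nest_small below 0.005 m and angle between roundel_small's own z axis and vertical below 0.08 rad and x of roundel_small in the frame of torch between -0.01 and 0.01 m and y of roundel_small in the frame of torch between -0.01 and 0.01 m and z of roundel_small in the frame of torch between -0.103 and -0.058 m and angle between the z axis of torch and the z axis of roundel_small, either way round below 0.2 rad), for 3 s.
5. the held torch points straight down at the inlay of the nested medium roundel, lens 30 to 75 mm above it and its axis within 10 mm of the middle, for 3 s (horizontal distance between roundel_medium and nest_medium below 0.006 m and z of roundel_medium in the frame of nest_medium below 0.005 m and angle between roundel_medium's own z axis and vertical below 0.08 rad and x of roundel_medium in the frame of torch between -0.01 and 0.01 m and y of roundel_medium in the frame of torch between -0.01 and 0.01 m and z of roundel_medium in the frame of torch between -0.103 and -0.058 m and angle between the z axis of torch and the z axis of roundel_medium, either way round below 0.2 rad), for 3 s.
6. the held torch points straight down at the inlay of the nested large roundel, lens 30 to 75 mm above it and its axis within 10 mm of the middle, for 3 s (horizontal distance between roundel_large and nest_large below 0.006 m and z of roundel_large in the frame of nest_large below 0.005 m and angle between roundel_large's own z axis and vertical below 0.08 rad and x of roundel_large in the frame of torch between -0.01 and 0.01 m and y of roundel_large in the frame of torch between -0.01 and 0.01 m and z of roundel_large in the frame of torch between -0.103 and -0.058 m and angle between the z axis of torch and the z axis of roundel_large, either way round below 0.2 rad), for 3 s.
At the end, for the whole second after the job is handed in: all chips lie in the trough; each roundel is home in its own nest (6 mm, level within 0.08 rad, inlay up); the scraper stands in its rest (12 mm, 0.2 rad); the torch stands lens down in its stand (10 mm, 0.12 rad); all released and at rest (x of chip1 in the frame of board between -0.115 and 0.115 m and y of chip1 in the frame of board between -0.259 and -0.162 m and z of each of chip1, chip2, chip3, chip4, chip5, chip6 in the frame of board below 0.04 m and x of chip2 in the frame of board between -0.115 and 0.115 m and y of chip2 in the frame of board between -0.259 and -0.162 m and x of chip3 in the frame of board between -0.115 and 0.115 m and y of chip3 in the frame of board between -0.259 and -0.162 m and x of chip4 in the frame of board between -0.115 and 0.115 m and y of chip4 in the frame of board between -0.259 and -0.162 m and x of chip5 in the frame of board between -0.115 and 0.115 m and y of chip5 in the frame of board between -0.259 and -0.162 m and x of chip6 in the frame of board between -0.115 and 0.115 m and y of chip6 in the frame of board between -0.259 and -0.162 m and horizontal distance between roundel_small and nest_small below 0.006 m and z of roundel_small in the frame of nest_small below 0.005 m and angle between each of roundel_small, roundel_medium, roundel_large's own z axis and vertical below 0.08 rad and horizontal distance between roundel_medium and nest_medium below 0.006 m and z of roundel_medium in the frame of nest_medium below 0.005 m and horizontal distance between roundel_large and nest_large below 0.006 m and z of roundel_large in the frame of nest_large below 0.005 m and x of scraper in the frame of rest between -0.012 and 0.012 m and y of scraper in the frame of rest between -0.014 and 0.014 m and z of scraper in the frame of rest below 0.012 m and angle between scraper's own z axis and vertical below 0.1 rad and angle between the y axis of scraper and the y axis of rest, either way round below 0.2 rad and horizontal distance between torch and stand below 0.01 m and z of torch in the frame of stand below 0.012 m and angle between torch's own z axis and vertical below 0.12 rad and linear speed of each of torch, scraper, roundel_small, roundel_medium, roundel_large below 0.02 m/s); the robot touches nothing.
It fails at once if a chip is moved with the fingers instead of the scraper (contact force between the fingers and chip1 above 1.5 N or contact force between the fingers and chip2 above 1.5 N or contact force between the fingers and chip3 above 1.5 N or contact force between the fingers and chip4 above 1.5 N or contact force between the fingers and chip5 above 1.5 N or contact force between the fingers and chip6 above 1.5 N).
It fails at once if the torch touches a roundel (contact force between torch and roundel_small above 1 N or contact force between torch and roundel_medium above 1 N or contact force between torch and roundel_large above 1 N).
It fails at once if a tool or vessel that is not part of the job is moved by more than 4 cm (distance of any of mallet, gouge, mug, oil, cork from where it was at the start of the episode above 0.04 m).
Of chip1, chip2, chip3, chip4, chip5, chip6 only 4 to 6 are there at a start; the rules pass over those that are not, and their reading is None.
Of roundel_small, roundel_medium, roundel_large only 2 to 3 are there at a start; the rules pass over those that are not, and their reading is None.
At some moment in a run one of chip1, chip2, chip3, chip4, chip5, chip6, roundel_small, roundel_medium, roundel_large may be knocked a few centimetres aside while the robot is not near it.
It also fails if it takes over 208 s, if anything falls off the work surface, if the arm or the gripper's body presses on something with over 40 N, if the wrist force passes 120 N, or if a joint passes its speed limit or range.

ROBOT

A 7-joint arm with a two-finger parallel gripper is mounted at the origin on the work surface. World frame = base frame: x ahead of the robot, y to its left, z up, the work surface at z = 0. Lengths are in mm, angles in rad, forces in N, time in s.
With the tool pointing down it reaches from about 400 to 900 mm from the base axis. Payload 5.6 kg.
Tool frame: the origin (TCP) lies midway between the tips of the shut fingers; the grasp point (between the pads) lies 19 mm behind it; z points along the fingers, y is the line along which they close (so a half turn about z gives the same grasp; the last joint's range is limited). The gripper opens to 92 mm and grips with 3 to 60 N. Pads are 20 mm wide; open, the fingers measure 128 mm over their backs; the gripper's body (75 mm by 189 mm) begins 69 mm behind the grasp point.
Start: joints at [-1.351, 0.468, -0.012, 1.603, 0.006, 1.071, -0.056], TCP at [168.902, 627.679, 214.592] pointing down, gripper open.
Joint ranges: [-2.53, 2.53], [-0.31, 2.02], [-1.57, 1.55], [0.28, 2.44], [-1.29, 4.43], [0.15, 1.84], [-2.92, 2.92]. Speed limits (rad/s): [2.57, 2.57, 3.14, 3.14, 3.14, 3.14, 3.14].

INTERFACE

Orientations are given as a rotation vector (axis times angle).
In Python, from cell import robot, grip, kin, viewer gives the robot as it stands. Calls block until the motion is done:
- robot.movep(position, orientation): joint-space move of the TCP to a pose.
- robot.servo_line(position, feed=150, rotation=None): straight line of the TCP; rotation=None keeps the orientation; feed is the mean speed in mm/s.
- robot.goto_joints(angles): joint-space move.
- grip(opening, newtons=None): opening from 0.0 (shut) to 1.0 (fully open); newtons is the grip in N (None keeps the last); returns when the fingers have stopped.
- robot.hold(seconds).
- kin.ik(position, orientation): joint angles nearest the present ones, or None.
- robot.observe(): the state.
- viewer.read_camera(name): name is "scene" or "top"; returns the picture (400x640x3 uint8, red, green, blue); there is no depth.
- viewer.camera_info(name): a dict with "camera_matrix" (3x3 intrinsics, pixels), "R" (3x3) and "t" (3): a world point X has camera coordinates R X + t. Camera axes: x right, y down, z forward; pixel columns grow to the right and rows downward; lengths in mm; the calibration is good to about 2 mm. A picture is of the moment at which its call begins. camera_info takes no time and is no camera call.
A pose or a line that the arm cannot do raises robot.IKError and nothing moves.
- robot.job_done(): hands the job in; it is judged then, once.
Trained networks look in the newest picture that a camera, given by its name, has taken for a name from the list of things; names that differ only in an ending like _2 or _b are one class to them, and where a whole thing is asked for, a point or a joint stands for the part that bears it (a point fixed in the world has none). Each returns a list of dicts, best first, with "confidence" (0 to 1); they miss things now and then, are a little off and sometimes report something else, mostly with a low value. They report only what shows in the picture. A call takes as long as a camera call. They do not tell look-alikes from the thing itself.
- viewer.silhouettes(name, camera): "mask" (400x640 bool, what is visible of it).
- viewer.pinpoint(name, camera): "at" ([x, y, z] in mm, in the coordinates of the camera as it stood for that picture, good to about 4 mm: a listed point, or the origin of a listed thing).
The state is a dict: "t": time; "joints": joint angles; "joint_velocities": joint speeds; "joint_torque": joint torques, N m; "tcp_pos": TCP position; "tcp_rot": TCP orientation; "contact_force": force on the tool from outside, world axes, zero at the start; "wrist_torque": the same for the moment, N m; "grip_width": opening from 0.0 (shut) to 1.0 (fully open); "grip_force": force on a finger pad.
Only numpy, scipy, OpenCV 4.12 (cv2) and the standard library are available. Lean on these libraries where they do the work, as an engineer would, in place of code of your own. Each camera call takes 0.05 s, during which the arm holds its last target. There are 200 camera calls.

## Working session

There is one attempt and no reset: what is moved stays moved. The work goes in short steps, each a Python script; the robot and the scene stay as the last script left them, time stands still between calls to the robot, and variables do not carry over. Pictures are saved under pics/ and viewed, at most 14 in all, crops included, and the job is handed in when it is done.

```bash
ls; mkdir -p pics
python3 - <<'E'
from cell import robot, grip, kin, viewer
import cv2,numpy as np
for c in("top","scene"):
    im=viewer.read_camera(c); cv2.imwrite(f"pics/{c}0.png",im[:,:,::-1])
    i=viewer.camera_info(c); print(c,np.round(i["camera_matrix"],1).tolist(),np.round(i["R"],3).tolist(),np.round(i["t"],1).tolist())
    R,t=np.array(i["R"]),np.array(i["t"])
    for n in "board work_area trough scraper rest torch stand roundel_small nest_small roundel_medium nest_medium roundel_large nest_large chip1 chip2 mallet gouge mug oil cork".split():
        for d in viewer.pinpoint(n,c)[:7]:
            p=np.array(d["at"]); w=R.T@(p-t); u=np.array(i["camera_matrix"])@p
            print(n,round(d["confidence"],2),np.round(w).astype(int).tolist(),(u[:2]/u[2]).round().astype(int).tolist(),[k for k in d if k not in("at","confidence")] or '')
o=robot.observe();print(o["t"],o["tcp_rot"],o["tcp_pos"])
E
```

```text
pics
top [[469.0, 0.0, 317.7], [0.0, 469.0, 199.3], [0.0, 0.0, 1.0]] [[0.015, -1.0, -0.018], [-0.984, -0.011, -0.179], [0.179, 0.021, -0.984]] [-2.0, 596.6, 1432.8]
board 0.59 [546, 12, -2] [316, 218] 
board 0.29 [441, -529, -1] [484, 252] 
work_area 0.72 [555, -30, 39] [329, 213] 
work_area 0.55 [451, 410, 2] [193, 245] 
trough 0.68 [579, -195, 5] [379, 208] 
trough 0.66 [442, -531, 2] [485, 252] 
trough 0.42 [778, -134, 3] [361, 149] 
scraper 0.67 [389, -348, 6] [428, 268] 
rest 0.75 [395, -343, 0] [426, 266] 
torch 0.68 [616, -325, 2] [419, 198] 
stand 0.5 [615, -325, 3] [419, 198] 
stand 0.36 [451, 410, 3] [193, 245] 
stand 0.24 [549, 10, -2] [316, 217] 
roundel_small 0.69 [450, 409, 1] [193, 245] 
nest_small 0.66 [455, 122, 38] [280, 244] 
nest_small 0.27 [593, 361, 3] [210, 202] 
nest_small 0.18 [520, -119, 34] [357, 224] 
roundel_medium 0.75 [593, 364, -1] [209, 202] 
roundel_medium 0.56 [598, 143, 38] [275, 199] 
nest_medium 0.79 [520, 133, 37] [277, 224] 
roundel_large 0.92 [381, 341, 1] [213, 267] 
roundel_large 0.62 [518, -120, 33] [357, 225] 
nest_large 0.74 [601, 143, 38
[... 2088 characters left out ...]
55, 225] 
chip2 0.65 [842, 22, -1] [316, 279] 
chip2 0.58 [612, -43, 35] [301, 212] 
chip2 0.54 [517, -51, 36] [301, 190] 
chip2 0.5 [631, -105, 39] [283, 215] 
chip2 0.5 [759, -16, 1] [306, 254] 
chip2 0.46 [522, -120, 38] [282, 189] 
chip2 0.45 [612, 504, -1] [455, 225] 
mallet 0.78 [446, -533, 0] [178, 174] 
mallet 0.22 [610, -44, 34] [301, 212] 
gouge 0.54 [358, 34, 1] [326, 163] 
gouge 0.41 [560, -28, 33] [307, 200] 
gouge 0.24 [616, -44, 38] [301, 213] 
mug 0.62 [586, -492, 1] [180, 205] 
oil 0.91 [614, 504, -1] [455, 225] 
oil 0.22 [519, -49, 31] [302, 191] 
cork 0.75 [792, -137, 2] [269, 261] 
2.1 [4.11665341e-01 3.11447036e+00 8.13873092e-05] [168.90167721 627.69036752 214.5954861 ]
```

Run:
```python
import cv2
t=cv2.imread("pics/top0.png");cv2.imwrite("pics/t0z.png",cv2.resize(t[100:320,140:540],None,fx=2,fy=2,interpolation=cv2.INTER_CUBIC))
b=cv2.imread("pics/top0.png")[170:260,255:405];cv2.imwrite("pics/b0z.png",cv2.resize(b,None,fx=5,fy=5,interpolation=cv2.INTER_CUBIC))
```

```text
(no output)
```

View pics/t0z.png

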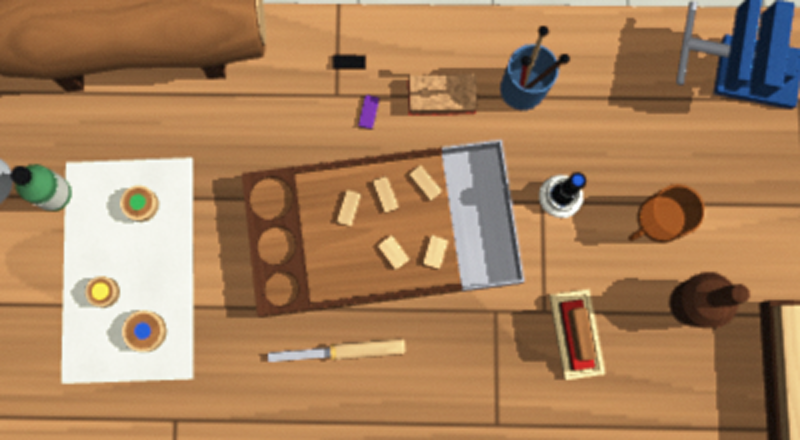

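View pics/b0z.png

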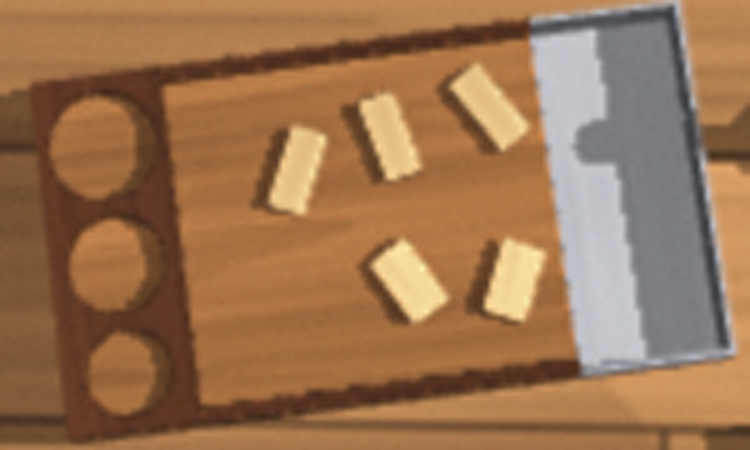

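Top view: five pale chips on the board at top-camera pixels (315,204), (333,197), (352,191), (336,227) and (357,225). Two look-alikes lie off the board, black at (315,131) and purple at (324,156), and I'll ignore both. The roundels are yellow at (190,246), green at (209,201) and blue at (211,265). The scraper is in its rest at (428,268), and the torch is in its stand at (420,198). Nests run large to small from the far side to the near side.

```bash
cat > h.py <<'E'
from cell import robot, grip, kin, viewer
import cv2,numpy as np,json,os
from scipy.spatial.transform import Rotation as Ro
from scipy.optimize import least_squares
def cam(c):
    i=viewer.camera_info(c);return np.array(i["camera_matrix"]),np.array(i["R"]),np.array(i["t"])
def proj(c,X):
    K,R,t=cam(c);u=(np.atleast_2d(X)@R.T+t)@K.T;return u[:,:2]/u[:,2:]
def back(c,uv,z):
    K,R,t=cam(c);o=-R.T@t;d=R.T@np.linalg.solve(K,[uv[0],uv[1],1.]);return o+d*(z-o[2])/d[2]
def pin(n,c):
    K,R,t=cam(c);return [(d["confidence"],R.T@(np.array(d["at"])-t)) for d in viewer.pinpoint(n,c)]
def shot(c,name=None):
    im=viewer.read_camera(c)
    if name: cv2.imwrite(f"pics/{name}.png",im[:,:,::-1])
    return im
def rot(yaw): # tool z down, tool y along world direction yaw
    y=np.array([np.cos(yaw),np.sin(yaw),0]);z=np.array([0,0,-1.]);return Ro.from_matrix(np.c_[np.cross(y,z),y,z]).as_rotvec()
class S(dict):
    def __init__(s): s.update(json.load(open("st.json")) if os.path.exists("st.json") else {})
    def save(s): json.dump(s,open("st.json","w"))
def bw(p): # board frame -> world
    x,y,a=S()["board"];c,s=np.cos(a),np.sin(a);p=np.array(p,float);return np.array([x+c*p[0]-s*p[1],y+s*p[0]+c*p[1],p[2]])
def wb(p):
    x,y,a=S()["board"];c,s=np.cos(a),np.sin(a);dx,dy=p[0]-x,p[1]-y;return np.array([c*dx+s*dy,-s*dx+c*dy,p[2]])
E
python3 - <<'E'
from h import *
pts={"board":(0,0,0),"work_area":(0,-42,36),"trough":(0,-209,4),"nest_small":(-77,120,36),"nest_medium":(-8,120,36),"nest_large":(69,120,36)}
obs={"top":[(546,12),(555,-30),(579,-195),(455,122),(520,133),(601,143)],"scene":[(550,13),(557,-31),(574,-194),(454,122),(525,130),(601,139)]}
P=np.array([v[:2] for v in pts.values()],float)
def f(q,A): c,s=np.cos(q[2]),np.sin(q[2]);return (P@np.array([[c,s],[-s,c]])+q[:2]-A)
for A in (obs["top"],obs["scene"],(np.array(obs["top"])+obs["scene"])/2):
    r=least_squares(lambda q:f(q,np.array(A)).ravel(),[548,12,.13],loss="soft_l1",f_scale=3);print(r.x.round(3))
    q=r.x
s=S();s["board"]=q.tolist();s.save()
for c in("top","scene"):
    im=cv2.imread(f"pics/{c}0.png");
    hsv=cv2.cvtColor(im,cv2.COLOR_BGR2HSV)
    for n,lo,hi,g in(("small",(22,150,150),(35,255,255),(455,412)),("medium",(50,120,60),(85,255,255),(594,362)),("large",(105,120,80),(130,255,255),(385,340))):
        m=cv2.inRange(hsv,lo,hi);u=proj(c,[*g,28])[0].astype(int);w=np.zeros_like(m);cv2.circle(w,tuple(map(int,u)),12,255,-1)
        M=cv2.moments(m&w,True);uv=(M["m10"]/M["m00"],M["m01"]/M["m00"]);print(c,n,M["m00"],back(c,uv,28).round(1))
    for n in("scraper","rest","torch","stand"):
        for d in viewer.silhouettes(n,c)[:1]:
            m=d["mask"].astype(np.uint8);ys,xs=np.nonzero(m);print(c,n,m.sum(),xs.min(),xs.max(),ys.min(),ys.max());np.save(f"m_{c}_{n}.npy",m)
            rr=cv2.minAreaRect(np.c_[xs,ys].astype(np.float32));bx=cv2.boxPoints(rr)
            if n in("scraper","rest"):
                B=np.array([back(c,p,14)[:2] for p in bx]);print(B.round(0).tolist())
    vis=cv2.imread(f"pics/{c}0.png")
    if c=="top":
        vis=cv2.resize(vis,None,fx=5,fy=5,interpolation=cv2.INTER_CUBIC)
        def dr(L,col): cv2.polylines(vis,[((proj(c,np.array([bw(p) for p in L]))+.5)*5).astype(int)],True,col,1)
        th=np.linspace(0,6.28,40)
        for x,r in((-77,27),(-8,31),(69,35)): dr([(x+r*np.cos(a),120+r*np.sin(a),48) for a in th],(0,255,0))
        dr([(-115,78,48),(115,78,48),(115,162,48),(-115,162,48)],(255,0,0));dr([(-105,-162,36),(105,-162,36),(105,78,36),(-105,78,36)],(0,0,255))
        dr([(-112,-256,46),(112,-256,46),(112,-162,46),(-112,-162,46)],(255,255,0))
        cv2.imwrite("pics/ov.png",vis[165*5:262*5,258*5:410*5])
E
```

```text
[5.48046e+02 1.32220e+01 1.45000e-01]
[5.48416e+02 1.21820e+01 1.29000e-01]
[5.48173e+02 1.27200e+01 1.38000e-01]
top small 57.0 [448.1 412.3  28. ]
top medium 47.0 [593.  360.5  28. ]
top large 47.0 [386.4 340.8  28. ]
top scraper 512 419 437 249 285
[[442.0, -313.0], [452.0, -360.0], [340.0, -379.0], [330.0, -333.0]]
top rest 474 414 441 245 289
[[452.0, -299.0], [465.0, -368.0], [330.0, -388.0], [317.0, -320.0]]
top torch 181 415 432 186 202
top stand 215 409 430 188 208
scene small 35.0 [451.6 409.4  28. ]
scene medium 33.0 [595.3 359.2  28. ]
scene large 21.0 [389.4 340.1  28. ]
scene scraper 327 223 234 147 177
[[311.0, -382.0], [309.0, -338.0], [458.0, -312.0], [460.0, -354.0]]
scene rest 204 220 236 151 180
[[333.0, -390.0], [329.0, -326.0], [472.0, -302.0], [475.0, -362.0]]
scene torch 215 211 226 191 216
scene stand 146 214 232 209 222
```

View pics/ov.png

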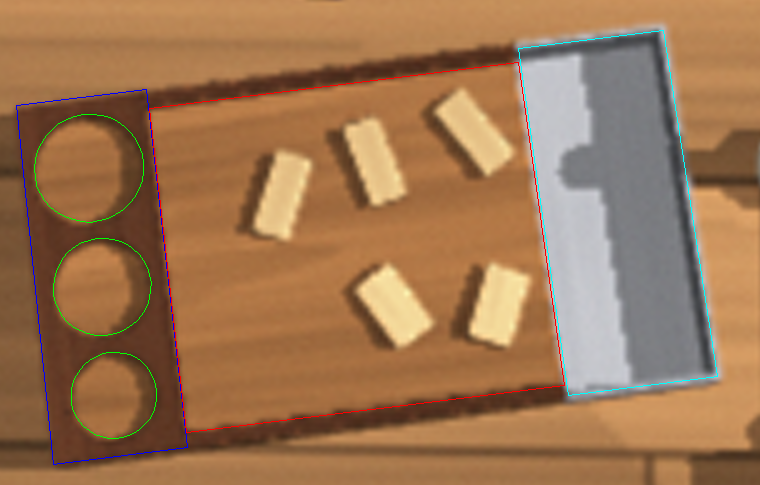

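The board fit overlays the edges well, and each roundel and chip choice matches its description. Next I'll pick up the scraper.

```bash
cat >> h.py <<'E'
def best(pos,yaw): # nearer of the two half-turn solutions
    q0=np.array(robot.observe()["joints"]);o=[]
    for y in(yaw,yaw+np.pi):
        q=kin.ik(list(pos),rot(y).tolist())
        if q is not None:o.append((abs(np.array(q)-q0).max(),y))
    return min(o)[1]
def movep(pos,yaw): robot.movep(list(map(float,pos)),rot(yaw).tolist())
def line(pos,yaw=None,feed=250): robot.servo_line(list(map(float,pos)),feed=feed,rotation=None if yaw is None else rot(yaw).tolist())
def st(msg=""):
    o=robot.observe();print(msg,"t%.1f"%o["t"],np.round(o["tcp_pos"],1),"F",np.round(o["contact_force"],1),"w%.3f g%.1f"%(o["grip_width"],o["grip_force"]),"j7 %.2f"%o["joints"][6]);return o
def down(z,zmin,f=4,step=1,feed=40): # lower until upward contact force rises by f
    o=robot.observe();p=o["tcp_pos"].copy();line([p[0],p[1],z],feed=feed*3);robot.hold(.1);b=robot.observe()["contact_force"][2]
    while z>zmin:
        z-=step;line([p[0],p[1],z],feed=feed);F=robot.observe()["contact_force"][2]-b
        if abs(F)>f:break
    return z,F
E
python3 - <<'E'
from h import *
s=S();yr=.165+np.pi/2
c=[391,-347]
y=best([*c,180],yr);s["yr"]=y;s["rest"]=[397,-346.5];print(y)
movep([*c,180],y);st();line([*c,42]);st()
grip(0.0,40);st("grip");s["gs"]=[*c,42.]
line([*c,140]);robot.hold(.2);st("lift");s.save()
shot("top","lift_t");shot("scene","lift_s")
a=cv2.imread("pics/lift_t.png")[200:320,370:490];b=cv2.imread("pics/lift_s.png")[110:230,170:290]
cv2.imwrite("pics/lift.png",cv2.resize(np.hstack([a,b]),None,fx=3,fy=3,interpolation=cv2.INTER_CUBIC))
E
```

```text
4.87738898038469
 t6.0 [ 391.6 -346.5  179.9] F [ 0.4 -0.2 -1. ] w0.997 g0.0 j7 -0.22
 t6.7 [ 391.3 -347.8   42.8] F [ 0.1 -0.4 -0.2] w1.001 g0.0 j7 -0.04
grip t7.7 [ 390.9 -346.7   41.9] F [-0.1  1.6  0.4] w0.262 g40.0 j7 -0.04
lift t8.5 [ 390.1 -346.2  138.4] F [-0.7  0.3 -3.5] w0.259 g40.0 j7 -0.17
```

View pics/lift.png

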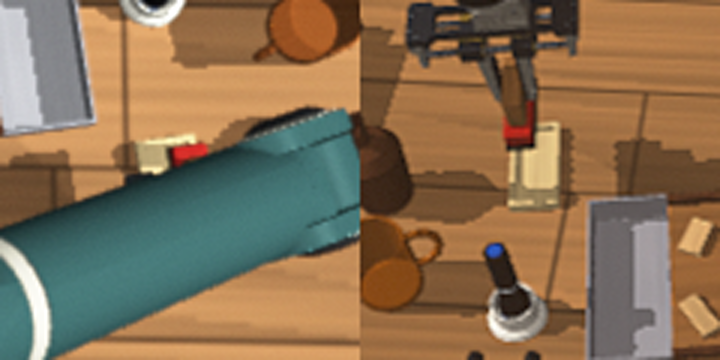

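The scraper is in hand: it hangs in the air in the scene view and the rest is empty. Now I'll set it down and wipe the far lane.

```bash
cat >> h.py <<'E'
def lane(x,y0=56,y1=-150,dx=0,press=.5):
    ab=S()["board"][2]+np.pi/2;p=bw([x-dx,y0,120]);y=best(p,ab)
    line(p,y,300);z,F=down(75,69.5,f=5);st(f"down z{z} F{F:.1f}")
    line([*bw([x-dx,y1,0])[:2],z-press],feed=90);st("swept")
    return z
E
python3 - <<'E'
from h import *
ab=S()["board"][2]+np.pi/2;p=bw([45,56,120]);line(p,best(p,ab),300);robot.hold(.2);o=st()
for c in("top","scene"):
    shot(c,f"ov_{c}")
    for k,w in pin("scraper",c)[:2]: print(c,round(k,2),w.round(),wb(w).round(1))
E
```

```text
t10.5 [584.9  73.3 120.2] F [ 0.3  0.4 -2.7] w0.262 g40.0 j7 -0.99
top 0.49 [582.  75.  89.] [41.8 57.2 88.8]
scene 0.67 [360.  30.   0.] [-183.6   42.8    0.3]
scene 0.35 [560. -29.  35.] [  6.4 -43.2  34.7]
```

Run:
```python
from h import *
lane(46)
p=bw([46,-148,130]);line(p)
lane(-43)
p=bw([-43,-148,150]);line(p);line(bw([-43,60,170]),feed=300)
robot.hold(.1);st()
a=shot("top","w1_t");b=shot("scene","w1_s")
A=a[160:270,255:405];B=b[150:260,230:380]
cv2.imwrite("pics/w1.png",cv2.resize(np.hstack([A,B])[:,:,::-1],None,fx=2.6,fy=2.6,interpolation=cv2.INTER_CUBIC))
for c in("top","scene"):
    for k,w in pin("chip1",c):
        v=wb(w)
        if abs(v[0])<130 and -280<v[1]<80: print(c,round(k,2),v.round())
```

```text
down z71 F8.2 t12.5 [586.2  74.5  71.8] F [-2.8  0.6  5.4] w0.258 g40.0 j7 -0.95
swept t15.0 [ 615.6 -127.6   71.8] F [-0.2  5.1  8.2] w0.262 g40.0 j7 -0.64
down z71 F10.5 t17.9 [498.5  61.2  71.8] F [-3.1  0.   7.7] w0.259 g40.0 j7 -0.90
swept t20.3 [ 527.6 -139.4   71.8] F [-0.8  6.4 11.4] w0.260 g40.0 j7 -0.55
 t21.7 [497.3  63.9 169.8] F [ 0.8  0.8 -2.8] w0.257 g40.0 j7 -1.04
top 0.65 [ -55. -169.   19.]
top 0.63 [  57. -209.   13.]
top 0.53 [ -45. -182.   18.]
top 0.38 [  39. -175.   25.]
top 0.37 [  51. -176.    2.]
scene 0.61 [  62. -207.   18.]
scene 0.48 [ -48. -170.   16.]
scene 0.45 [  52. -176.    2.]
scene 0.38 [ -37. -181.   18.]
```

View pics/w1.png

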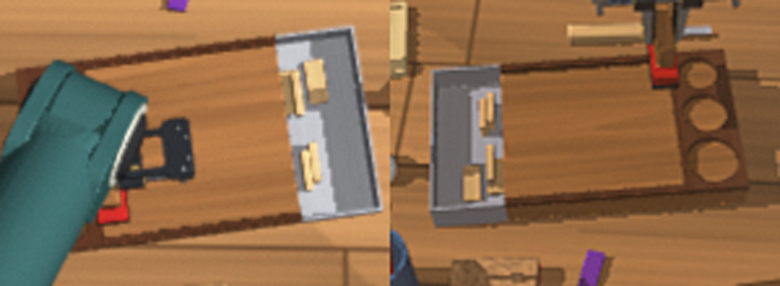

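Run:
```python
from h import *
out=[]
for c,(r0,r1,c0,c1) in(("top",(168,248,350,405)),("scene",(172,240,240,280))):
    im=cv2.imread(f"pics/w1_{c[0]}.png");k=6
    v=cv2.resize(im,None,fx=k,fy=k,interpolation=cv2.INTER_CUBIC)
    for z,col in((36,(0,0,255)),(4,(0,255,0))):
        cv2.polylines(v,[((proj(c,np.array([bw([x,-162,z]) for x in(-112,112)]))+.5)*k).astype(int)],False,col,1)
    cv2.polylines(v,[((proj(c,np.array([bw([x,-172,36]) for x in(-112,112)]))+.5)*k).astype(int)],False,(255,0,0),1)
    v=v[r0*k:r1*k,c0*k:c1*k];out.append(cv2.resize(v,None,fx=480/v.shape[0],fy=480/v.shape[0]))
cv2.imwrite("pics/tr.png",np.hstack(out))
```

```text
(no output)
```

View pics/tr.png

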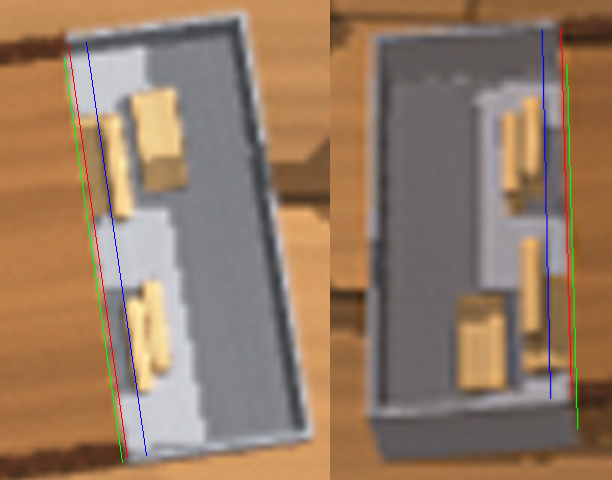

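All five chips are in the trough: two upright pairs standing just past the slab edge and one lying flat. The board is clear. Next, the scraper goes back in its rest, released where it was picked up.

Run:
```python
from h import *
s=S();c=s["gs"][:2];y=s["yr"];y=best([*c,150],y)
line([*bw([0,-150,0])[:2],170],y,300);line([*c,100],y,300);robot.hold(.1);st()
z,F=down(50,42,f=6,step=1);st(f"{z} {F:.1f}")
grip(0.75);robot.hold(.1);line([*c,170],feed=300);st()
q=[500,100,260];movep(q,best(q,1.7));o=st()
K={"scraper":0,"rest":0}
for cm in("top","scene"):
    shot(cm,f"r_{cm}")
    for n in("scraper","rest"):
        for k,w in pin(n,cm)[:1]: print(cm,n,round(k,2),w.round(1))
a=cv2.imread("pics/r_top.png")[230:300,390:460];b=cv2.imread("pics/r_scene.png")[130:200,190:260]
cv2.imwrite("pics/r.png",cv2.resize(np.hstack([a,b]),None,fx=5,fy=5,interpolation=cv2.INTER_CUBIC))
```

```text
t24.0 [ 392.6 -345.5  100.1] F [ 0.3  0.2 -3.3] w0.260 g40.0 j7 -0.11
42 0.4 t26.7 [ 392.6 -345.5   42. ] F [-0.3  0.6 -2.5] w0.256 g40.0 j7 -0.04
 t28.1 [ 391.3 -346.6  170.2] F [ 0.5 -0.1 -0.8] w0.746 g0.0 j7 -0.21
 t29.8 [500.   98.8 259.7] F [ 0.1 -0.4  1.1] w0.751 g0.0 j7 -1.43
top scraper 0.73 [ 387.7 -344.4    5. ]
top rest 0.83 [ 395.8 -345.7   -1.4]
scene scraper 0.85 [ 394.5 -343.4    3.4]
scene rest 0.76 [ 398.2 -347.6   -0.6]
```

View pics/r.png

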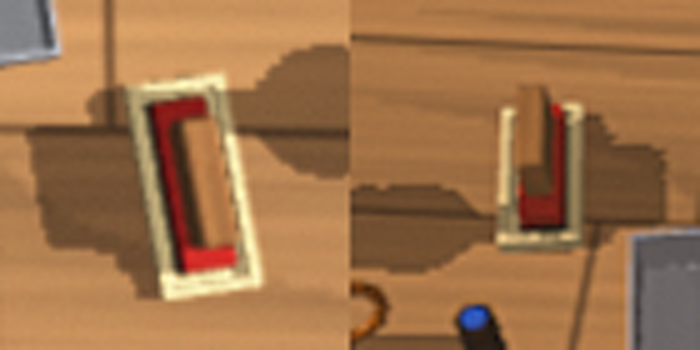

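The scraper sits flat inside the rest. Next are the roundels; each gets re-measured and centred by a two-way pinch.

```bash
cat >> h.py <<'E'
COL={"small":((22,150,150),(35,255,255),50,-77),"medium":((50,120,60),(85,255,255),58,-8),"large":((105,120,80),(130,255,255),66,69)}
def inlay(im,c,n,g,z=28,r=22):
    lo,hi=COL[n][:2];m=cv2.inRange(cv2.cvtColor(im,cv2.COLOR_RGB2HSV),lo,hi);w=np.zeros_like(m)
    cv2.circle(w,tuple(int(v) for v in proj(c,[*g[:2],z])[0]),r,255,-1);M=cv2.moments(m&w,True)
    return (None if M["m00"]<8 else back(c,(M["m10"]/M["m00"],M["m01"]/M["m00"]),z)[:2])
def locate(n,g,z=28,r=22):
    o=[inlay(shot(c),c,n,g,z,r) for c in("top","scene")];print(n,[None if v is None else v.round(1) for v in o])
    return np.mean([v for v in o if v is not None],axis=0)
def pick(n,p):
    d=COL[n][2];op=min(1,(d+20)/92);ab=S()["board"][2]
    y=best([*p,90],ab);grip(op);movep([*p,90],y);line([*p,16],feed=200);grip(max(0,(d-6)/92),6);robot.hold(.1);st("pinch1")
    grip(op);line([*p,45]);y=best([*p,45],ab+np.pi/2);line([*p,45],y,200);line([*p,14.5],feed=200)
    grip(max(0,(d-10)/92),20);st("pinch2");line([*p,110])
def insert(n,off=(0,0)):
    t=bw([COL[n][3]+off[0],120+off[1],0])[:2];y=best([*t,110],S()["board"][2]+np.pi/2)
    movep([*t,110],y);robot.hold(.2);z,F=down(66,50.8,f=5,step=1);o=st(f"insert z{z:.1f} F{F:.1f}");return z,F
E
python3 - <<'E'
from h import *
g={"small":(450,411),"medium":(594,360),"large":(388,340.5)}
p={n:locate(n,g[n]) for n in g}
pick("large",p["large"]);st("lift")
z,F=insert("large")
for c in("top","scene"): shot(c,f"i_{c}")
E
```

```text
small [array([448.1, 412.3]), array([451.8, 409.8])]
medium [array([593.2, 360.7]), array([595.3, 359.2])]
large [array([386.4, 340.8]), array([389.4, 340.1])]
pinch1 t33.1 [388.5 341.1  17.1] F [-0.8 -0.2  7.1] w0.715 g6.0 j7 -0.25
pinch2 t36.3 [388.3 340.7  15.2] F [-0.  -0.6  6.4] w0.708 g20.0 j7 -1.49
lift t36.9 [387.1 340.9 109.6] F [-0.  -0.7 -1.2] w0.713 g20.0 j7 -1.62
insert z50.0 F10.2 t42.8 [599.9 142.6  51.1] F [ 0.1 -4.   9.2] w0.711 g20.0 j7 -1.11
```

Run:
```python
from h import *
grip(0.95);robot.hold(.1);p=robot.observe()["tcp_pos"];line([*p[:2],110]);st()
for n,g in(("medium",(594,360)),("small",(450,410.5))):
    q=locate(n,g) if n=="medium" else locate(n,g)
    pick(n,q);st("lift");z,F=insert(n)
    if z<53:
        grip(min(1,(COL[n][2]+14)/92));robot.hold(.1);p=robot.observe()["tcp_pos"];line([*p[:2],110]);st("out")
    else: print("BLOCKED");break
```

```text
t43.9 [599.7 143.4 111.1] F [-0.3 -0.3 -0.3] w0.952 g0.0 j7 -1.17
medium [array([593. , 360.5]), array([596. , 358.1])]
pinch1 t46.4 [595.3 359.8  17.4] F [-0.3 -0.8  6. ] w0.630 g6.0 j7 -0.12
pinch2 t49.6 [595.1 359.6  15.6] F [-0.6 -0.3  5.1] w0.627 g20.0 j7 1.18
lift t50.1 [594.3 359.2 110.2] F [-0.7  0.4 -1. ] w0.624 g20.0 j7 1.17
insert z51.0 F6.0 t55.6 [524.3 131.9  51.5] F [-0.1 -5.   5.1] w0.623 g20.0 j7 1.47
out t56.5 [524.6 132.8 111.1] F [ 0.4 -0.6 -1. ] w0.782 g0.0 j7 1.46
small [array([448.1, 412.3]), array([451.9, 409.7])]
pinch1 t59.0 [450.7 411.6  17.3] F [ 0.2 -1.   6.4] w0.543 g6.0 j7 2.28
pinch2 t62.2 [450.5 411.4  15.4] F [-1.3 -0.3  4.7] w0.540 g20.0 j7 1.01
lift t62.8 [449.7 410.9 110.1] F [-0.5 -0.6 -0.5] w0.535 g20.0 j7 0.99
insert z50.0 F16.6 t68.7 [455.8 122.   51.2] F [-1.6 -6.1 16.1] w0.539 g20.0 j7 1.50
out t69.6 [455.8 122.9 110.8] F [ 0.4 -0.2 -0.1] w0.695 g0.0 j7 1.47
```

Run:
```python
from h import *
q=[430,-150,280];movep(q,best(q,1.7));st()
for c in("top","scene"):
    im=shot(c,f"n_{c}")
    for n in COL:
        v=inlay(im,c,n,bw([COL[n][3],120,0]),z=64,r=10)
        print(c,n,None if v is None else (wb([*v,64])[:2]-[COL[n][3],120]).round(1))
    for n in("torch","stand"):
        print(c,n,[(round(k,2),w.round(1)) for k,w in pin(n,c)[:2]])
    # tail button (blue)
    m=cv2.inRange(cv2.cvtColor(im,cv2.COLOR_RGB2HSV),(105,120,80),(130,255,255));w=np.zeros_like(m);cv2.circle(w,tuple(int(v) for v in proj(c,[617,-327,139])[0]),14,255,-1)
    M=cv2.moments(m&w,True);print("tail",M["m00"],back(c,(M["m10"]/M["m00"],M["m01"]/M["m00"]),138.5).round(1) if M["m00"] else None)
a=cv2.imread("pics/n_top.png")
cv2.imwrite("pics/n.png",np.hstack([cv2.resize(x,(390,390),interpolation=cv2.INTER_CUBIC) for x in(a[165:245,250:330],cv2.imread("pics/n_scene.png")[160:240,310:390])]))
```

```text
t70.8 [ 430.  -148.6  278.9] F [ 0.2  1.  -0.7] w0.698 g0.0 j7 1.99
top small [-0.9  2.4]
top medium [-0.9  2.9]
top large [-1.7  3.6]
top torch [(0.75, array([ 615.3, -326.2,    1.4])), (0.21, array([ 636.4, -185. ,   10.4]))]
top stand [(0.57, array([ 613.7, -327.6,   -1. ])), (0.45, array([605.6, 504.5,  -2. ]))]
tail 32.0 [ 614.7 -326.3  138.5]
scene small [ 2.4 -0.9]
scene medium [1.1 1.1]
scene large [1.2 2. ]
scene torch [(0.77, array([ 617.7, -331.5,    4.8]))]
scene stand [(0.51, array([ 622.6, -327.6,   -2.3]))]
tail 21.0 [ 618.7 -327.   138.5]
```

View pics/n.png

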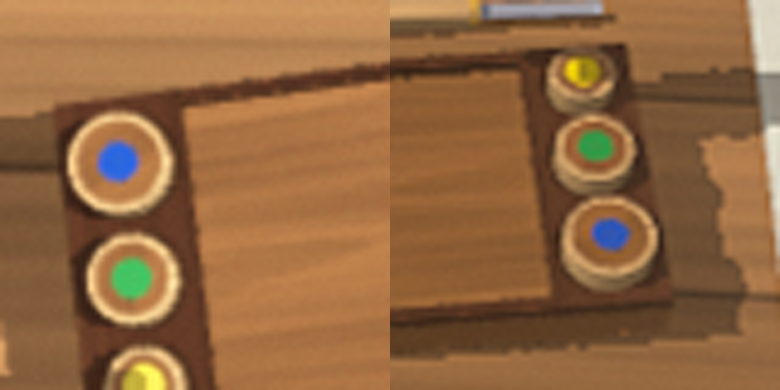

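All three roundels are seated inlay up in their own nests. Next: the torch.

Run:
```python
from h import *
s=S();T=[616.5,-326.7];ab=s["board"][2]+np.pi/2
grip(.7);y=best([*T,230],ab);movep([*T,230],y);line([*T,87],feed=150)
grip(.15,20);o=st("grip");s["torch"]=[*T,87.];s["yt"]=y
line([*T,240],feed=150);st("lift")
p=[455.8,122.2];y=best([*p,240],ab);movep([*p,240],y);line([*p,196],feed=100);robot.hold(.3);st("hover")
s.save()
a=shot("top","c_top");b=shot("scene","c_scene")
for c in("top","scene"): print(c,[(round(k,2),w.round(1)) for k,w in pin("torch",c)[:2]])
cv2.imwrite("pics/c.png",np.hstack([cv2.resize(x[:,:,::-1],(390,390),interpolation=cv2.INTER_CUBIC) for x in(a[165:265,230:330],b[120:220,290:390])]))
```

```text
grip t74.1 [ 616.5 -326.8   87.1] F [-0.4 -0.3  0.9] w0.285 g20.0 j7 2.46
lift t75.3 [ 616.  -326.2  238.7] F [-0.1  0.2 -1.3] w0.283 g20.0 j7 2.40
hover t77.9 [456.1 122.3 196.5] F [-0.3 -0.6 -2.3] w0.280 g20.0 j7 1.50
top [(0.39, array([605.9, 503.9,  -0. ]))]
scene [(0.68, array([455.8, 119.3, 116.8]))]
```

View pics/c.png

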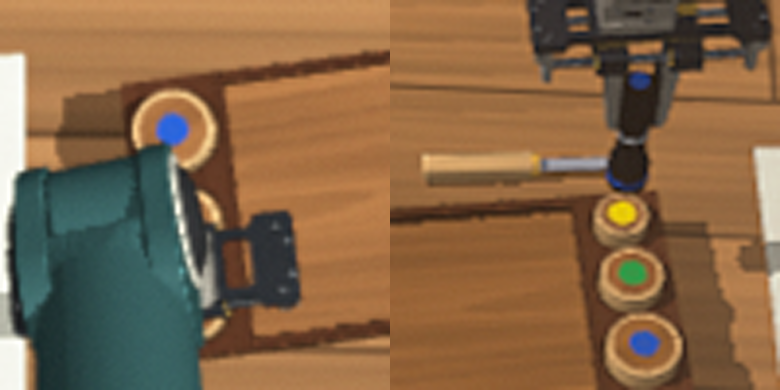

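The torch is upright over the yellow inlay, with its lens near z = 115. Now I'll cure in order and check the roundels between holds.

Run:
```python
from h import *
s=S();ab=s["board"][2]+np.pi/2
robot.hold(3.8);st("small")
for n,p in(("medium",[524.4,132.2]),("large",[599.9,142.9])):
    line([*p,196],feed=80)
    for c in("scene",):
        im=shot(c)
        for k in COL:
            v=inlay(im,c,k,bw([COL[k][3],120,0]),z=64,r=10);print(k,None if v is None else (wb([*v,64])[:2]-[COL[k][3],120]).round(1))
        print([(round(k,2),w.round(1)) for k,w in pin("torch",c)[:1]])
    robot.hold(4);st(n)
line([599.9,142.9,250]);T=s["torch"];y=best([*T[:2],250],s["yt"])
movep([*T[:2],250],y);robot.hold(.3);st("above stand")
line([*T[:2],150],feed=120);z,F=down(100,87.5,f=4);st(f"stand {z} {F:.1f}")
```

```text
small t81.9 [455.8 122.2 196. ] F [ 0.2 -0.5 -2.1] w0.281 g20.0 j7 1.50
small [-0.8 -4.4]
medium [1.1 1.1]
large [1.2 2. ]
[(0.77, array([526.7, 128.5, 114.5]))]
medium t87.0 [524.4 132.2 196. ] F [-0.5  0.1 -2.9] w0.282 g20.0 j7 1.57
small [ 5.7 -6.1]
medium [ 2.4 -1.5]
large [-4.7  2.6]
[(0.53, array([600.5, 139.2, 115.6]))]
large t92.2 [599.9 142.9 196. ] F [ 0.3 -0.9 -2.5] w0.283 g20.0 j7 1.63
above stand t94.6 [ 616.9 -326.   250.1] F [ 0.7  0.2 -1.8] w0.285 g20.0 j7 2.42
stand 87 -0.9 t99.5 [ 617.1 -327.3   87.1] F [-0.1 -0.3 -1.5] w0.285 g20.0 j7 2.50
```

Run:
```python
from h import *
s=S();T=s["torch"]
grip(.6);robot.hold(.1);line([*T[:2],240],feed=200);q=[430,-150,290];movep(q,best(q,1.7));robot.hold(.3);st()
for c in("top","scene"):
    im=shot(c,f"f_{c}")
    for k in COL:
        v=inlay(im,c,k,bw([COL[k][3],120,0]),z=64,r=14);print(c,k,None if v is None else (wb([*v,64])[:2]-[COL[k][3],120]).round(1))
    for n in("torch","stand","scraper","rest"): print(c,n,[(round(k,2),w.round(1)) for k,w in pin(n,c)[:1]])
    for k,w in pin("chip1",c):
        v=wb(w)
        if abs(v[0])<130 and -280<v[1]<80: print(c,"chip",round(k,2),v.round())
a=cv2.imread("pics/f_top.png")[165:305,250:450];b=cv2.imread("pics/f_scene.png")[120:260,190:390]
cv2.imwrite("pics/f.png",np.hstack([cv2.resize(x,None,fx=2,fy=2,interpolation=cv2.INTER_CUBIC) for x in(a,b)]))
```

```text
t102.5 [ 430.3 -150.6  289.8] F [-0.3 -0.1 -1. ] w0.596 g0.0 j7 2.00
top small [-1.   2.6]
top medium [-0.9  2.9]
top large [-1.7  3.6]
top torch [(0.75, array([455.8, 124.7,  39.6]))]
top stand [(0.53, array([ 613.4, -329.2,    1.1]))]
top scraper [(0.67, array([521.5, 131.3,  32.9]))]
top rest [(0.53, array([ 395.9, -349. ,   -2.9]))]
top chip 0.62 [  51. -173.    2.]
top chip 0.56 [  58. -206.   12.]
top chip 0.54 [  40. -177.   23.]
top chip 0.4 [-3. -1. -4.]
scene small [ 1.4 -0.3]
scene medium [1.3 1.5]
scene large [1.2 2. ]
scene torch []
scene stand [(0.45, array([ 620.3, -328.8,   -1.2]))]
scene scraper [(0.52, array([ 395. , -347.4,    4.9]))]
scene rest [(0.51, array([ 396.4, -347.4,    0.8]))]
scene chip 0.59 [  42. -177.   25.]
scene chip 0.52 [  52. -177.    2.]
scene chip 0.48 [ -49. -172.   17.]
scene chip 0.47 [ -37. -184.   16.]
```

View pics/f.png

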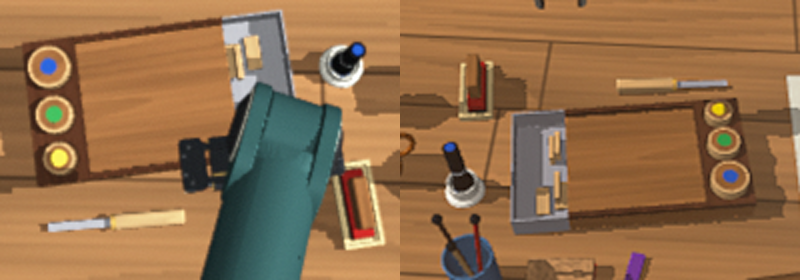

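The final views show the board clear, the chips in the trough, the roundels in their nests, the scraper in its rest and the torch upright in its stand. I'll hand the job in.

Run:
```python
from h import *
print(robot.job_done())
```

```text
the job is handed in; nothing more can be done
None
```

I handed the job in at about 103 s of the 208 s limit; it returned no verdict, but in the last pictures all five chips were in the trough, the three roundels were in their nests inlay up, and the scraper and torch were back in place after curing small, then medium, then large.

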